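# Trim the detector with its edge thumbwheel

### The job

Slide the clear guard on top of the bench detector fully back off the thumbwheel, then roll the wheel with a fingertip until the orange pointer stands level with the green tab on the scale (not the blue one), and slide the guard fully home over the wheel again. Move the pointer only by rolling the wheel, never by touching it, and press the wheel gently, no more than 10 to 12 N, because its hub is delicate. Leave the bottles, vials and other things on the bench and on the detector where they stand.

Things in the scene. Friction and masses are not known exactly. Their poses are not given: they have to be found in the camera images.
- detector: Teal bench instrument, fixed, 260 (x) x 340 (y) x 110 mm high, at a new place and yaw each time. Origin: centre of its underside; x to its rear, y to its left, z up. On its flat top (z = 110): a white scale plate at x = -120 to -75, then the clear guard over the wheel slot (x = -30, y = 0), between two 4 mm high runners along x at y = +-51.
- wheel_slot (a point): Centre of the narrow slot (20 x 46 mm, long along detector y) in the panel's surface. Right below it lies the centre of the black ribbed thumbwheel: radius 22, 14 mm wide, axis along detector x. Its crown stands 5 to 13 mm proud, different each time and not measured: find it by touch. Its hub is cushioned and gives at 5 N per mm in every direction; over 14 N on the wheel breaks it.
- thumbwheel (a joint): Turn of the wheel, rad; -0.4 to 0.4 at start, stops at +-3.6. Grows as the crown rolls to detector +y (1 rad per 22 mm of rim); the pointer then moves 12 mm to +y per rad (0 = mid-scale). Stiff: about 4.5 N along the rim, so a tip pressing with less than some 5 to 8 N (as surfaces grip) slips. Stays where left.
- pointer_tip (a point): Tip of the orange pointer (3 mm wide, its slider block 10 x 8 x 5 mm) that slides along the detector's y in a groove of the scale, at detector x = -100, about 4 mm above the panel. Not to be touched.
- green_tab: Green tab, 12 x 5 x 6 mm, fixed on the scale at detector x = -110, 12 to 25 mm to either side of mid-scale, axes parallel to the detector's; the setting to reach. Origin: centre of its underside. The pointer is level with it when the tip's y lies within the tab's width (2.5 mm either side of its middle).
- blue_tab: Blue tab of the same size on the other side of the scale: another method's setting, to be ignored.
- guard (a joint): How far the guard is open, in m: 0 = home over the wheel, 0.08 = fully back (towards the detector's +x). It slides with about 2 N of drag, stays where it is left, and has hard stops at both ends.
- guard_rib (a point): Centre of the top edge of the guard's yellow finger rib: 8 mm thick along detector x, 40 mm along y, 22 mm tall, in the middle of the guard's clear roof (70 x 96 mm). The roof's upper face is 19 mm, the rib's top 41 mm above the panel. Push the rib from either side with a fingertip above the roof, or pinch it.
- vial_a: Small clear vial, 22 mm across, 34 mm high, standing on the detector's panel near its left edge. Origin at the centre of its foot. Bystander.
- vial_b: Small amber vial of the same size near the panel's right edge. Bystander.
- amber_bottle: Amber bottle, 80 mm across, 170 mm high, on the bench. Bystander.
- clear_bottle: Clear bottle with a blue cap, 86 mm across, 180 mm high, on the bench. Bystander.
- beaker: Glass beaker, 70 mm across, 90 mm high, on the bench. Bystander.
- tip_box: Blue box, 90 x 120 x 60 mm, on the bench. Bystander.
- wrench: Small fitting wrench lying on the bench. Bystander.

How it is judged:
By the outcome, as a careful person would: the job done as asked, in the order asked, and still so for the second after the job is handed in, with the robot touching nothing.
It also fails if it takes over 64 s, if anything falls off the work surface, if the arm or the gripper's body presses on something with over 40 N, if the wrist force passes 120 N, or if a joint passes its speed limit or range.

### The arm

A 7-joint arm with a two-finger parallel gripper is mounted at the origin on the work surface. World frame = base frame: x ahead of the robot, y to its left, z up, the work surface at z = 0. Lengths are in m, angles in rad, forces in N, time in s.
With the tool pointing down it reaches from about 0.425 to 0.825 m from the base axis. Payload 3.6 kg.
Tool frame: the origin (TCP) lies between the finger pads; the fingertips stand ctrl.tip_extent ahead of it and the grasp point (between the pads) lies 8 mm behind it (ctrl.tip_extent is the distance from the TCP to the fingertips, in m); z points along the fingers, y is the direction in which the jaws open and shut (so a half turn about z gives the same grasp; the last joint's range is limited). The gripper opens to 85 mm and grips with 20 to 120 N. Pads are 22 mm wide; open, the fingers measure 114 mm over their backs; the gripper's body (76 mm by 85 mm) begins 54 mm behind the grasp point. The pads swing forward as they close: fully open they stand 13 mm farther back than shut.
Start: joints at [-1.31, 0.615, -0.013, 1.423, 0.008, 1.103, -0.04], TCP at [0.184, 0.623, 0.242] pointing down, gripper open.
Joint ranges: [-3.12, 3.12], [-0.3, 2.06], [-1.34, 1.32], [0.26, 2.42], [-1.36, 4.5], [0.01, 1.98], [-2.84, 2.84]. Speed limits (rad/s): [2.79, 2.79, 3.14, 3.14, 3.14, 3.14, 3.14].

### API

Orientations are given as [roll, pitch, yaw] about the fixed x, y, z axes, in that order (R = Rz(yaw) Ry(pitch) Rx(roll)).
In Python, from plant import ctrl, eoat, solver, monitor, cams, nets gives the robot as it stands. Calls block until the motion is done:
- ctrl.goto(position, orientation): joint-space move of the TCP to a pose.
- ctrl.line_to(position, speed=0.15, rotation=None, force_limit=None): straight line of the TCP; rotation=None keeps the orientation; speed is the mean speed in m/s. With force_limit (N) it stops when the force on the tool has changed by that much, and returns True; else False.
- ctrl.goto_joints(angles): joint-space move.
- eoat.set_gripper(opening, grip_force=None): finger opening in m; grip_force is the grip in N (None keeps the last); returns when the fingers have stopped.
- ctrl.dwell(seconds).
- solver.ik(position, orientation): joint angles nearest the present ones, or None.
- monitor.get_state(): the state.
- cams.get_image(name): name is "scene" or "top" or "wrist"; returns a dict with "image" (400x640x3 uint8, blue, green, red), "z_map" (400x640 float32, m along the optical axis (not along the pixel's ray), 0 where there is no reading), "mtx" (3x3 intrinsics, pixels), "R" (3x3) and "t" (3): a world point X has camera coordinates R X + t. Camera axes: x right, y down, z forward; pixel columns grow to the right and rows downward; lengths in m; the calibration is good to about 2 mm. A picture is of the moment at which its call begins.
A pose or a line that the arm cannot do raises ctrl.Unreachable and nothing moves.
- ctrl.job_done(): hands the job in, once; it reports no verdict.
Trained networks look in a picture, given as the dict that the camera call returned (one of the last four; its "shot" number tells which), for a name from the list of things; names that differ only in an ending like _2 or _b are one class to them, and where a whole thing is asked for, a point or a joint stands for the part that bears it (a point fixed in the world has none). Each returns a list of dicts, best first, with "p" (0 to 1); they miss things now and then, are a little off and sometimes report something else, mostly with a low value. They report only what shows in the picture. A call takes as long as a camera call.
- nets.trace(target, picture): "mask" (400x640 bool, what is visible of it) and "rect" ([left, top, width, height] in pixels, round what is visible of it).
The state is a dict: "t": time; "qpos": joint angles; "qvel": joint speeds; "joint_efforts": joint torques, N m; "tcp_pos": TCP position; "tcp_rot": TCP orientation; "ft_force": force on the tool from outside, world axes, zero at the start; "torque": the same for the moment, N m; "opening": finger opening in m.
Only numpy, scipy, OpenCV 4.12 (cv2) and the standard library are available. Lean on these libraries where they do the work, as an engineer would, in place of code of your own. Each camera call takes 0.05 s, during which the arm holds its last target.

## Working session

There is one attempt and no reset: what is moved stays moved. The work goes in short steps, each a Python script; the robot and the scene stay as the last script left them, time stands still between calls to the robot, and variables do not carry over. Pictures are saved under pics/ and viewed, and the job is handed in when it is done.

```bash
ls; mkdir -p pics; python3 - <<'E'
from plant import ctrl, eoat, solver, monitor, cams, nets
import cv2
s=monitor.get_state(); print(s); print(ctrl.tip_extent)
for n in("scene","top","wrist"):
    d=cams.get_image(n); cv2.imwrite(f"pics/{n}0.png",d["image"]); print(n,d["mtx"].tolist(),d["R"].round(3).tolist(),d["t"].round(3).tolist())
    import pickle; pickle.dump(d,open(f"{n}0.pkl","wb"))
print(monitor.get_state()["t"])
E
```

```text
pics
{'t': 0.0, 'qpos': array([-1.30949638,  0.61592986, -0.01264567,  1.42492903,  0.00805759,
        1.10339777, -0.04039411]), 'qvel': array([ 0.00041569,  0.00034196, -0.00140141, -0.00023742,  0.00049941,
        0.00100595, -0.00036829]), 'joint_efforts': array([ 4.85493365e-04, -4.69220281e+01,  2.58964598e-01, -1.71036065e+01,
        9.90751345e-03,  9.33825300e-03,  2.68496905e-06]), 'tcp_pos': array([0.18425058, 0.62255678, 0.24112113]), 'tcp_rot': array([-3.13897713e+00, -1.60582683e-05,  2.85387010e+00]), 'ft_force': array([-0.25154894, -0.4705949 , -0.58988957]), 'torque': array([-0.01931162, -0.01646388, -0.03913145]), 'opening': 0.08567826602010474}
0.011
scene [[421.7305270250237, 0.0, 315.88834208751337], [0.0, 421.7305270250237, 199.79724254044785], [0.0, 0.0, 1.0]] [[-0.161, 0.987, 0.002], [0.555, 0.092, -0.827], [-0.816, -0.132, -0.563]] [0.114, -0.217, 1.661]
top [[458.1258569610993, 0.0, 316.84314417305984], [0.0, 458.1258569610993, 194.79287242708057], [0.0, 0.0, 1.0]] [[0.009, -1.0, 0.013], [-0.998, -0.01, -0.069], [0.069, -0.013, -0.998]] [-0.029, 0.53, 1.384]
wrist [[276.972243935803, 0.0, 320.28665464211167], [0.0, 276.972243935803, 199.23377419488412], [0.0, 0.0, 1.0]] [[0.283, 0.959, -0.003], [0.925, -0.272, 0.267], [0.255, -0.079, -0.964]] [-0.649, -0.036, 0.379]
0.15
```

View pics/scene0.png

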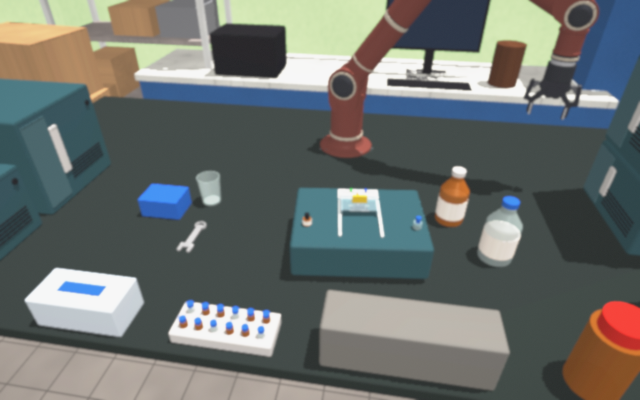

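View pics/top0.png

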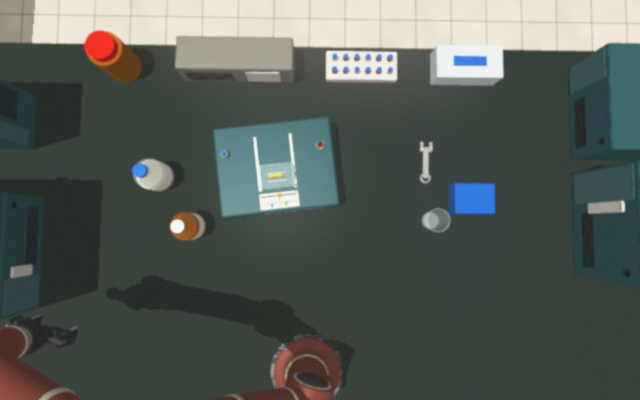

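View pics/wrist0.png

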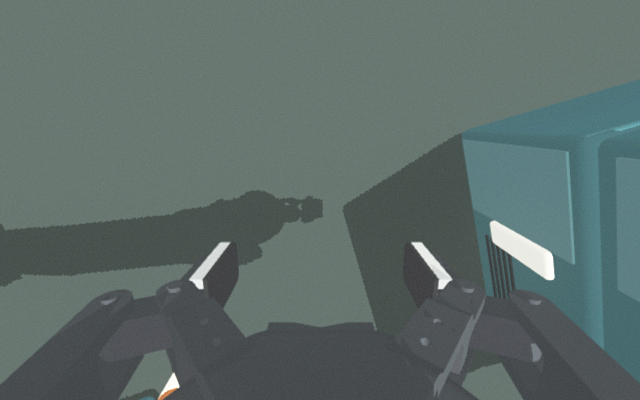

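The scene and top views show the detector ahead of the robot, at about (277,167) in the top view. Its scale faces the robot at about (279,200), and the yellow rib is at about (275,175). Next I'll measure the detector's pose.

```bash
cat > h.py <<'E'
from plant import ctrl, eoat, solver, monitor, cams, nets
import numpy as np, cv2, pickle
def pix2w(d,uv,zplane):
    uv=np.atleast_2d(np.asarray(uv,float)); K,R,t=d["mtx"],d["R"],d["t"]
    r=(np.linalg.inv(K)@np.c_[uv,np.ones(len(uv))].T).T@R   # world rays
    c=-R.T@t
    s=(zplane-c[2])/r[:,2]
    return c+r*s[:,None]
def cloud(d):
    z=d["z_map"]; v,u=np.nonzero(z>0); K=d["mtx"]
    P=np.c_[(u-K[0,2])/K[0,0],(v-K[1,2])/K[1,1],np.ones(len(u))]*z[v,u][:,None]
    return (P-d["t"])@d["R"],u,v
def w2pix(d,X):
    p=(d["R"]@np.atleast_2d(X).T).T+d["t"]; p=(d["mtx"]@p.T).T
    return p[:,:2]/p[:,2:]
def rect_top(d,mask):
    X,u,v=cloud(d); W=X[mask[v,u]]
    W=W[abs(W[:,2]-.11)<.012]; z=np.median(W[:,2])
    # silhouette of top face
    m=np.zeros(mask.shape,np.uint8); k=mask[v,u]&(abs(X[:,2]-.11)<.012); m[v[k],u[k]]=255
    m=cv2.morphologyEx(m,cv2.MORPH_CLOSE,np.ones((25,25),np.uint8))
    m=cv2.morphologyEx(m,cv2.MORPH_OPEN,np.ones((5,5),np.uint8))
    c=max(cv2.findContours(m,0,2)[0],key=cv2.contourArea)[:,0,:]
    return pix2w(d,c,.11),z
E
python3 - <<'E'
from h import *
d=cams.get_image("top")
r=nets.trace("detector",d); print([(x["p"],x["rect"]) for x in r])
C,z=rect_top(d,r[0]["mask"]); b=cv2.minAreaRect((C[:,:2]*1000).astype(np.float32)); print(z,b,cv2.boxPoints(b))
for n in("guard_rib","green_tab","blue_tab","pointer_tip","vial_a","vial_b"):
    q=nets.trace(n,d)
    for x in q[:3]:
        v,u=np.nonzero(x["mask"]); print(n,x["p"],x["rect"],pix2w(d,[u.mean(),v.mean()],{"guard_rib":.151}.get(n,.115)).round(4))
E
```

```text
[(0.84, [211.6, 113.8, 126.6, 106.1])]
0.11102189994384393 ((605.512451171875, 98.24140930175781), (258.7386779785156, 338.05419921875), 7.0041913986206055) [[456.49707 250.23157]
 [497.7201  -85.29984]
 [754.52783 -53.74875]
 [713.3048  281.78265]]
guard_rib 0.7 [259.4, 158.9, 34.1, 29.9] [[0.5743 0.0935 0.151 ]]
guard_rib 0.67 [211.0, 115.8, 125.6, 105.2] [[0.5967 0.0953 0.151 ]]
vial_a 0.37 [220.8, 149.3, 7.2, 5.2] [[0.6392 0.2447 0.115 ]]
vial_a 0.16 [169.9, 210.3, 37.6, 30.8] [[0.4332 0.3451 0.115 ]]
vial_b 0.37 [220.8, 149.3, 7.2, 5.2] [[0.6392 0.2447 0.115 ]]
vial_b 0.16 [169.9, 210.3, 37.6, 30.8] [[0.4332 0.3451 0.115 ]]
```

The detector fit gives centre (0.6055, 0.098), yaw 7.0° and a size of 259×338 mm, which matches the known dimensions. The rib lies where the slot should be. I'll go above it with the fingers closed and look at the scale through the wrist camera.

```bash
cat >> h.py <<'E'
O=np.array([.6055,.0982]); YAW=np.radians(7.0)
RZ=np.array([[np.cos(YAW),-np.sin(YAW)],[np.sin(YAW),np.cos(YAW)]])
TY=YAW+np.pi/2
ROT=[np.pi,0,TY]
TE=ctrl.tip_extent
def tipw(x,y,h):
    """TCP position for fingertips at detector x,y (mm), h mm above panel"""
    p=O+RZ@np.array([x,y])/1000
    return np.array([p[0],p[1],.110+h/1000+TE])
def w2d(P): P=np.atleast_2d(P); return (P[:,:2]-O)@RZ*1000
def d2w(x,y,h): p=O+RZ@np.array([x,y])/1000; return np.array([p[0],p[1],.11+h/1000])
def st(): 
    s=monitor.get_state(); return s
def tip():
    s=st(); return np.r_[w2d(s["tcp_pos"])[0],(s["tcp_pos"][2]-TE-.11)*1000]
E
python3 - <<'E'
from h import *
s=st(); p=s["tcp_pos"]; print(s["t"])
for ty in (TY,TY-np.pi):
    print(solver.ik(tipw(-75,0,90),[np.pi,0,ty]))
ctrl.line_to([p[0],p[1],.30],speed=.2)
try: ctrl.goto(tipw(-85,-10,90),ROT)
except ctrl.Unreachable as e: print("unr",e)
eoat.set_gripper(0,20)
s=st(); print(s["t"],s["qpos"].round(2),tip(),s["tcp_rot"],s["ft_force"],s["opening"])
d=cams.get_image("wrist"); cv2.imwrite("pics/w1.png",d["image"]); pickle.dump(d,open("w1.pkl","wb"))
for n in("guard_rib","green_tab","blue_tab","pointer_tip"):
    for x in nets.trace(n,d)[:2]:
        v,u=np.nonzero(x["mask"]); h={"guard_rib":41,"pointer_tip":4}.get(n,6); print(n,x["p"],x["rect"],w2d(pix2w(d,[u.mean(),v.mean()],.11+h/1000)).round(1))
print(st()["t"])
E
```

```text
0.55
[-0.46049597  0.49843407  0.38164637  1.79815119 -0.23138024  0.88896443
  0.14797473]
[ 0.07363941  0.50611271 -0.42132334  1.78126505  0.25424877  0.90796459
  2.80526346]
4.0667 [-0.46  0.49  0.41  1.83 -0.24  0.88  0.18] [-85.0015999  -10.03913897  90.02128732] [3.14156474e+00 7.98459074e-06 1.69292940e+00] [-0.44565834  1.37834219 -0.54523646] -0.00013206064969037412
green_tab 0.59 [284.9, 215.3, 12.9, 3.5] [[-109.4  -21.3]]
green_tab 0.54 [261.3, 1.2, 349.5, 333.1] [[ 1.7 45.8]]
blue_tab 0.48 [282.3, 169.4, 16.7, 1.3] [[-109.2   19.6]]
pointer_tip 0.61 [304.2, 194.2, 24.7, 4.4] [[-86.1  -4.4]]
4.3167
```

View pics/w1.png

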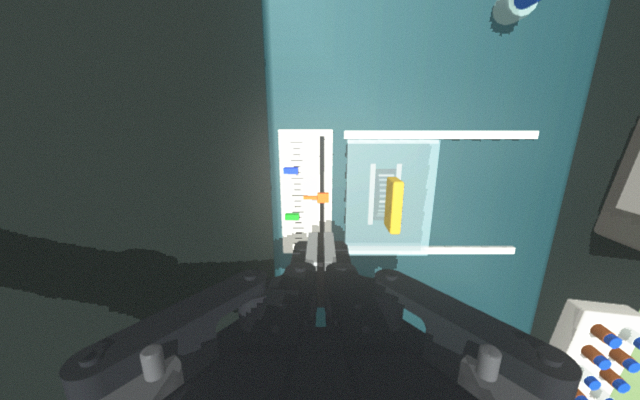

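The wrist view shows the blue tab at (291,170), the orange pointer tip at (306,197), the green tab at (292,216) and the yellow rib at (395,205). The fingertips are at about (322,235). I'll refine these by colour segmentation.

```bash
cat >> h.py <<'E'
def tabs(d,show=None):
    """y (mm, detector frame) of green tab top, blue tab top, pointer tip"""
    hsv=cv2.cvtColor(d["image"],cv2.COLOR_BGR2HSV); out={}
    for n,lo,hi,h in(("green",(45,120,60),(75,255,255),6),("blue",(105,120,60),(125,255,255),6),("orange",(5,150,120),(20,255,255),4),("yellow",(22,130,120),(34,255,255),41)):
        m=cv2.inRange(hsv,lo,hi); v,u=np.nonzero(m)
        if len(u)==0: continue
        P=w2d(pix2w(d,np.c_[u,v],.11+h/1000))
        if n=="yellow": k=(abs(P[:,1])<40)&(P[:,0]>-70)&(P[:,0]<100)
        else: k=(P[:,0]>-125)&(P[:,0]<-70)&(abs(P[:,1])<50)
        if n=="orange": k&=(P[:,0]<-93)
        P=P[k]
        if len(P): out[n]=(P.mean(0).round(1),P.min(0).round(1),P.max(0).round(1),len(P))
    return out
E
python3 - <<'E'
from h import *
d=pickle.load(open("w1.pkl","rb"))
for k,v in tabs(d).items(): print(k,v)
X,u,v=cloud(d); 
# runners white / scale plate
hsv=cv2.cvtColor(d["image"],cv2.COLOR_BGR2HSV)
m=cv2.inRange(hsv,(0,0,190),(180,40,255)); vv,uu=np.nonzero(m)
P=w2d(pix2w(d,np.c_[uu,vv],.114)); 
for lo,hi in((40,62),(-62,-40)):
    k=(P[:,1]>lo)&(P[:,1]<hi)&(P[:,0]>-60)&(P[:,0]<150); Q=P[k]; print("runner",Q.mean(0),Q.min(0),Q.max(0),np.polyfit(Q[:,0],Q[:,1],1))
P=w2d(pix2w(d,np.c_[uu,vv],.112)); k=(abs(P[:,1])<60)&(P[:,0]<-65)&(P[:,0]>-140); print("scale",P[k].min(0),P[k].max(0))
Xd=w2d(X); k=(abs(Xd[:,0]-60)<40)&(abs(Xd[:,1])<40); print("panel z",np.median(X[k,2]))
D=cv2.resize(d["image"][120:270,260:460],None,fx=4,fy=4,interpolation=cv2.INTER_CUBIC); cv2.imwrite("pics/w1z.png",D)
E
```

```text
green (array([-109.1,  -20.9]), array([-114.2,  -23.1]), array([-103.7,  -18.6]), 76)
blue (array([-109. ,   19.6]), array([-114.5,   17.1]), array([-103.7,   22.1]), 74)
yellow (array([-30.6,  -1.9]), array([-37.1, -21.6]), array([-26.2,  19.8]), 584)
runner [ 5.83193757 47.1380215 ] [-59.98118375  40.5295683 ] [90.40579425 51.6482692 ] [2.33119090e-02 4.70020679e+01]
runner [  2.33606277 -51.22768595] [-59.86834546 -57.34180523] [ 90.63457492 -40.71330377] [-3.42787486e-02 -5.11476086e+01]
scale [-119.51545672  -55.3851868 ] [-65.28731706  52.25954472]
panel z 0.10982930413787813
```

View pics/w1z.png

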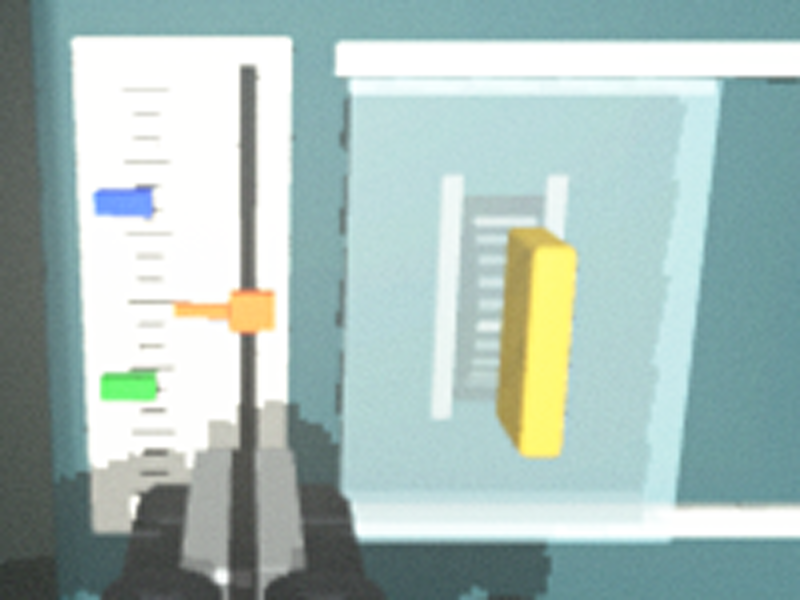

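```bash
python3 - <<'E'
from h import *
d=pickle.load(open("w1.pkl","rb"))
def zz(p,h): return w2d(pix2w(d,[p[0]/4+260-.375,p[1]/4+120-.375],.11+h/1000)).round(1)
print("runnerL",zz((500,58),4),"runnerR",zz((700,520),4),"scale corners",zz((72,38),1),zz((292,38),1))
print("pointer",zz((178,309),4),"block",zz((252,311),5),"green",zz((129,384),6),"slot",zz((505,197),0),zz((490,400),0))
# push guard back
ctrl.goto(tipw(-58,0,45),ROT)
ctrl.line_to(tipw(-58,0,27),speed=.1); s=st(); print(s["t"],tip(),s["ft_force"].round(2))
print(ctrl.line_to(tipw(28,0,27),speed=.08,force_limit=15)); s=st(); print(s["t"],tip(),s["ft_force"].round(2))
print(ctrl.line_to(tipw(46,0,27),speed=.03,force_limit=8)); s=st(); print(s["t"],tip(),s["ft_force"].round(2))
d=cams.get_image("wrist"); cv2.imwrite("pics/w2.png",d["image"]); print(tabs(d).get("yellow"))
E
```

```text
runnerL [[-32.9  48.3]] runnerR [[ 18.5 -53. ]] scale corners [[-119.1   52.1]] [[-74.6  52.1]]
pointer [[-98.3  -3.9]] block [[-82.5  -4. ]] green [[-109.   -20.1]] slot [[-29.2  19.6]] [[-29.6 -25.8]]
4.975 [-58.26452327  -0.45221501  27.68130895] [-0.64 -0.38  0.1 ]
False
6.2 [2.81524414e+01 1.42627760e-02 2.69678965e+01] [ 0.71  1.55 -0.36]
True
6.5667 [32.37664165  0.05676883 26.10909702] [ 0.4  -0.18 -0.59]
(array([50. , 10.4]), array([45.3, -7.8]), array([54. , 23.7]), 771)
```

View pics/w2.png

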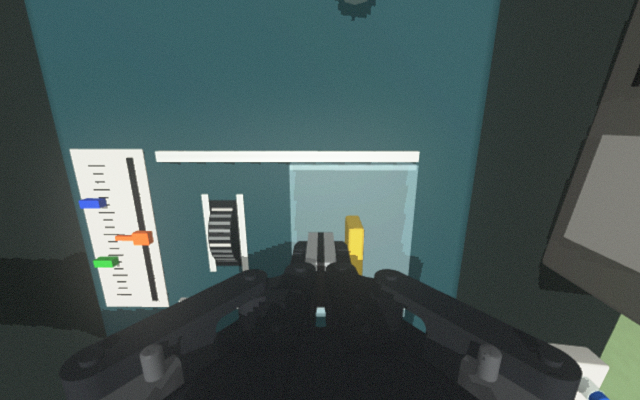

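The guard is back and the wheel is exposed at (225,232). There seems to be a gap between the finger and the rib, so I'll push again to confirm it's against the stop.

```bash
python3 - <<'E'
from h import *
for i in range(2):
    r=ctrl.line_to(tipw(48,0,27),speed=.02,force_limit=8); s=st(); print(r,s["t"],tip(),s["ft_force"].round(2))
    if tip()[0]>37: break
d=cams.get_image("wrist"); print(tabs(d).get("yellow")); cv2.imwrite("pics/w3.png",d["image"])
E
```

```text
True 7.0083 [32.13749032  0.24948314 24.94081848] [-0.75  0.06  0.  ]
True 7.4083 [32.04259843  0.38212158 23.80558773] [-0.58 -0.36 -0.52]
(array([50. , 10.9]), array([45.6, -5.8]), array([54., 24.]), 762)
```

View pics/w3.png

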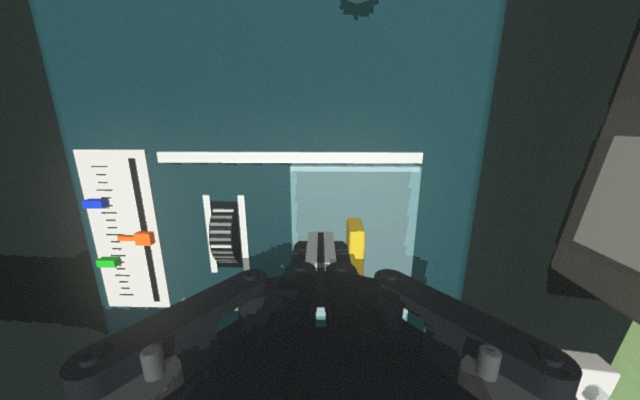

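The rib reads x = 50.0, up from about -30 at home, and three pushes all stopped at the same place with the knuckle at the rib face. The guard is fully back. Next I'll find the crown by touch.

```bash
python3 - <<'E'
from h import *
def rep(m):
    s=st(); print(m,round(s["t"],2),tip().round(2),s["ft_force"].round(2),flush=True)
ctrl.line_to(tipw(20,0,50),speed=.15)
ctrl.line_to(tipw(-30,6,25),speed=.15)
ctrl.line_to(tipw(-30,6,17),speed=.05); ctrl.dwell(.2)
f0=np.mean([st()["ft_force"] for _ in range(1)],axis=0); rep("pre"); s=st(); print(s["tcp_rot"])
r=ctrl.line_to(tipw(-30,6,2),speed=.01,force_limit=2.0); print(r); rep("touch")
ctrl.dwell(.1); rep("dwell"); 
E
```

```text
pre 8.83 [-29.74   5.92  17.13] [ 0.34 -0.65  0.11]
[-3.11138555e+00 -1.94485003e-03  1.69260899e+00]
True
touch 9.59 [-29.98   6.03  11.14] [ 0.2  -0.22  4.08]
dwell 9.69 [-29.98   6.02  11.15] [-0.14  0.58  4.15]
```

Contact came at 11.1 mm with 4 N, so the crown stands about 12 mm proud. The rib push left the tool tilted 1.7°. I'll square it up, then press and make a short first stroke.

```bash
cat >> h.py <<'E'
def rep(m):
    s=st(); f=s["ft_force"]; print(m,round(s["t"],2),tip().round(2),"Fd",(RZ.T@f[:2]).round(2),f[2].round(2),flush=True)
def fz(n=3):
    o=[]
    for _ in range(n):
        o.append(st()["ft_force"][2]); ctrl.dwell(.02)
    return np.mean(o)
def press(x,y,h0,F=7.5,fz0=0.,step=.0003):
    ctrl.line_to(tipw(x,y,h0),speed=.02,rotation=ROT)
    h=h0
    f=fz()-fz0
    while f<F-.6 and h>5:
        h-=min(.5,max(.1,(F-f)/5*.6)) if f>1 else .4
        ctrl.line_to(tipw(x,y,h),speed=.01,rotation=ROT); f=fz()-fz0
    print("pressed h",round(h,2),"F",round(f,2)); return h,f
E
python3 - <<'E'
from h import *
ctrl.line_to(tipw(-30,6,16),speed=.05,rotation=ROT); ctrl.dwell(.1); f0=fz(4); print("f0",f0,st()["tcp_rot"]); 
h,f=press(-30,6,12.3,7.5,f0); rep("p")
y=6
for y in (3,0,-3):
    ctrl.line_to(tipw(-30,y,h),speed=.02,rotation=ROT); rep("roll")
d=cams.get_image("wrist"); cv2.imwrite("pics/w4.png",d["image"]); pickle.dump(d,open("w4.pkl","wb")); print(tabs(d))
E
```

```text
f0 0.11321361027641455 [-3.14049713e+00  4.89006127e-05  1.69307174e+00]
pressed h 9.63 F 7.24
p 13.2 [-29.99   5.96  10.32] Fd [-2.83  0.34] 6.63
roll 13.5 [-29.99   5.15  10.3 ] Fd [-1.98  2.97] 7.12
roll 13.8 [-29.97   3.03  10.35] Fd [-1.87  4.28] 8.11
roll 14.1 [-30.     0.12  10.34] Fd [-2.97  4.45] 7.26
{'green': (array([-108.9,  -20.1]), array([-116. ,  -23.9]), array([-102. ,  -16.6]), 234), 'blue': (array([-109.2,   19.7]), array([-116.1,   17. ]), array([-101.7,   22.9]), 234), 'orange': (array([-95.9,  -6.4]), array([-99.2,  -7.9]), array([-93. ,  -4.6]), 60), 'yellow': (array([44.3,  3.8]), array([ 34.8, -21.1]), array([53.5, 24.7]), 3107)}
```

View pics/w4.png

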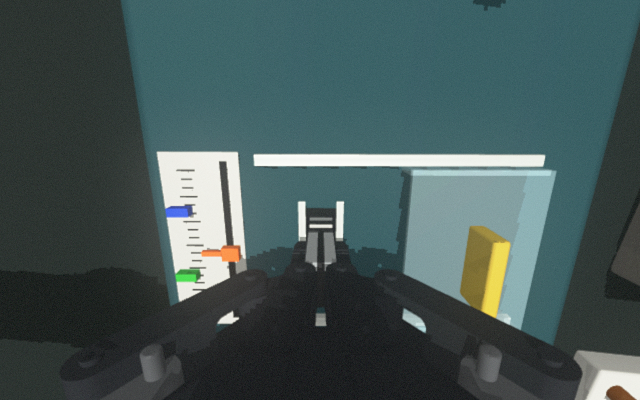

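It rolls without slipping: Fz is about 7.3 N with 4.4 N along the rim. The pointer has moved from y = -4 to about -6.4, towards the green tab at -20.1. I'll continue the stroke.

```bash
python3 - <<'E'
from h import *
h=9.63
for y in (-6,-9,-12):
    ctrl.line_to(tipw(-30,y,h),speed=.02,rotation=ROT); rep("roll")
    f=st()["ft_force"][2]
    if f>9.5: h+=.3
    if f<6: h-=.2
d=cams.get_image("wrist"); print(tabs(d))
# lift, second stroke
ctrl.line_to(tipw(-30,-11,15),speed=.05,rotation=ROT)
ctrl.line_to(tipw(-30,7,15),speed=.08,rotation=ROT); ctrl.dwell(.1); f0=fz(4); print("f0",f0)
h,f=press(-30,7,11,7.5,f0); rep("p")
d=cams.get_image("wrist"); print(tabs(d)); print(st()["t"])
E
```

```text
roll 14.45 [-29.98  -2.85  10.33] Fd [-2.8   3.91] 7.47
roll 14.75 [-30.01  -5.81  10.3 ] Fd [-2.79  4.23] 8.47
roll 15.05 [-30.    -8.81  10.29] Fd [-1.58  4.1 ] 7.16
{'green': (array([-109.2,  -20.4]), array([-116. ,  -23.6]), array([-101.9,  -17.1]), 229), 'blue': (array([-109.3,   19.8]), array([-116. ,   16.7]), array([-101.8,   22.4]), 228), 'orange': (array([-96.1, -11.4]), array([-99.3, -12.9]), array([-93.3,  -9.8]), 51), 'yellow': (array([44.3,  2.4]), array([ 34.8, -21.3]), array([53.5, 23. ]), 3329)}
f0 -0.04180916155103526
pressed h 9.6 F 7.29
p 18.1 [-29.55   6.71  10.33] Fd [-0.29 -0.51] 5.91
{'green': (array([-108.6,  -20. ]), array([-116.1,  -24.1]), array([-101.6,  -15.9]), 243), 'blue': (array([-109. ,   19.9]), array([-116.1,   17.2]), array([-101.6,   23.2]), 236), 'orange': (array([-96.2, -11.3]), array([-99.4, -13.1]), array([-93.2,  -9.7]), 58), 'yellow': (array([44.1,  7. ]), array([ 34.8, -14.8]), array([53.5, 25.7]), 2611)}
18.15
```

```bash
python3 - <<'E'
from h import *
h=9.6
for y in (3,0,-3,-6,-9,-12):
    ctrl.line_to(tipw(-30,y,h),speed=.02,rotation=ROT); 
    f=st()["ft_force"][2]
    if f>9.5: h+=.3
    if f<6: h-=.2
rep("roll")
d=cams.get_image("wrist"); print(tabs(d))
ctrl.line_to(tipw(-30,-11,15),speed=.05,rotation=ROT)
ctrl.line_to(tipw(-30,7,25),speed=.08,rotation=ROT)
d=cams.get_image("wrist"); print(tabs(d)); pickle.dump(d,open("w5.pkl","wb"))
D=cv2.resize(d["image"][150:310,130:330],None,fx=3.6,fy=3.6,interpolation=cv2.INTER_CUBIC); cv2.imwrite("pics/w5.png",D); print(st()["t"])
E
```

```text
roll 20.0 [-29.6   -8.28  10.3 ] Fd [-0.21  4.45] 7.65
{'green': (array([-109. ,  -20.4]), array([-116.1,  -23.7]), array([-102.1,  -16.5]), 241), 'blue': (array([-109.2,   19.8]), array([-116.1,   17.3]), array([-101.7,   22.4]), 233), 'orange': (array([-96. , -18.7]), array([-99.2, -20.2]), array([-93. , -16.9]), 59), 'yellow': (array([44.3,  2.5]), array([ 34.8, -21.4]), array([53.5, 23. ]), 3312)}
{'green': (array([-108.7,  -20.2]), array([-115.5,  -23.9]), array([-102. ,  -16.6]), 182), 'blue': (array([-109. ,   19.8]), array([-115.4,   17.1]), array([-102.5,   23. ]), 180), 'orange': (array([-96. , -18.6]), array([-98.9, -19.9]), array([-93.3, -17. ]), 41), 'yellow': (array([44.8,  4.2]), array([ 36.1, -19.5]), array([53.5, 24.9]), 2241)}
20.7667
```

View pics/w5.png

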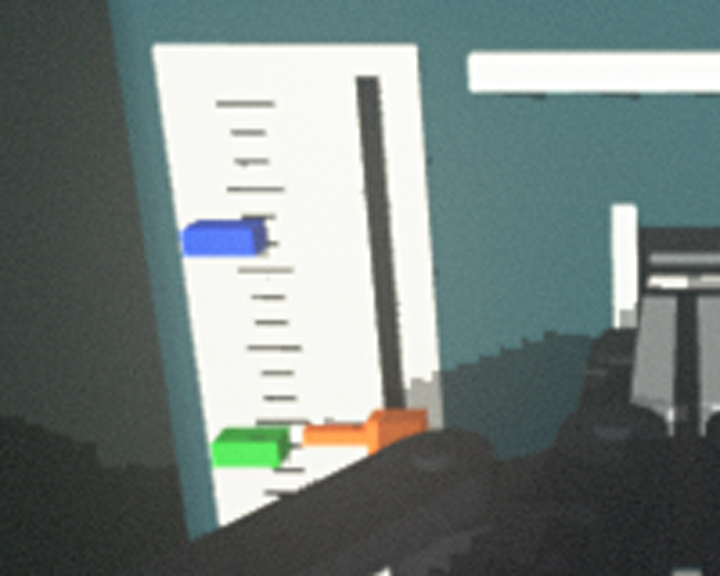

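The picture agrees with the numbers: the pointer at -18.6 mm is still slightly short of the green tab's middle at about -20.9. One more small stroke is needed, roughly 4 mm of rim.

```bash
python3 - <<'E'
from h import *
ctrl.line_to(tipw(-30,5,15),speed=.08,rotation=ROT); ctrl.dwell(.1); f0=fz(4)
h,f=press(-30,5,11,7.5,f0)
for y in (2,-1,-3,-4.5,-6,-7.5,-9):
    ctrl.line_to(tipw(-30,y,h),speed=.02,rotation=ROT)
    f=st()["ft_force"][2]
    if f>9.5: h+=.3
    if f<6: h-=.2
    d=cams.get_image("wrist"); o=tabs(d)["orange"]; print(y,o); rep("r")
    if o[0][1]<=-20.5: break
c=tip()
ctrl.line_to(tipw(c[0],c[1],c[2]+6),speed=.05,rotation=ROT)
ctrl.line_to(tipw(-45,0,80),speed=.15,rotation=ROT); ctrl.dwell(.2)
d=cams.get_image("wrist"); 
for k,v in tabs(d).items(): print(k,v)
pickle.dump(d,open("w6.pkl","wb"))
D=cv2.resize(d["image"][120:270,200:420],None,fx=3.6,fy=3.6,interpolation=cv2.INTER_CUBIC); cv2.imwrite("pics/w6.png",D); print(st()["t"])
E
```

```text
pressed h 9.73 F 7.09
2 (array([-96.1, -18.9]), array([-99.3, -20.6]), array([-93. , -17.2]), 60)
r 23.16 [-29.47   4.04  10.45] Fd [0.58 2.5 ] 6.67
-1 (array([-96.2, -20. ]), array([-99.7, -21.3]), array([-93. , -17.9]), 54)
r 23.51 [-29.5    1.98  10.42] Fd [0.18 4.43] 8.05
-3 (array([-96.2, -20.7]), array([-99.6, -22.4]), array([-93., -19.]), 63)
r 23.81 [-29.51   0.22  10.42] Fd [-1.72  4.81] 7.66
green (array([-109.3,  -20.9]), array([-114.8,  -23.3]), array([-103.7,  -17.9]), 86)
blue (array([-108.8,   19.7]), array([-114.8,   17. ]), array([-103.4,   21.9]), 92)
orange (array([-95.4, -20.6]), array([-98.4, -21.4]), array([-93.4, -19.6]), 16)
yellow (array([46. ,  0.6]), array([ 37.8, -21.3]), array([53.3, 21.3]), 1103)
24.9417
```

View pics/w6.png

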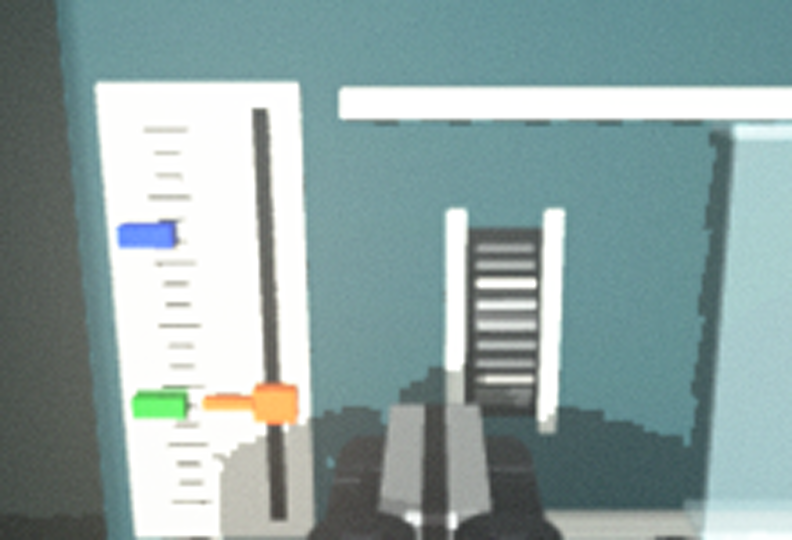

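The pointer (-20.6 mm) is level with the green tab (about -20.7 mm) to within 0.5 mm. Now I'll close the guard from behind the rib.

```bash
python3 - <<'E'
from h import *
ctrl.line_to(tipw(80,0,80),speed=.2,rotation=ROT)
ctrl.line_to(tipw(80,0,33),speed=.12,rotation=ROT); rep("behind")
print(ctrl.line_to(tipw(-4,0,33),speed=.08,rotation=ROT,force_limit=15)); rep("fast")
for i in range(2):
    print(ctrl.line_to(tipw(-32,0,33),speed=.02,rotation=ROT,force_limit=8)); rep("slow")
d=cams.get_image("wrist"); print(tabs(d)); cv2.imwrite("pics/w7.png",d["image"])
E
```

```text
behind 26.26 [79.97 -0.   33.52] Fd [-0.38  0.44] -0.49
False
fast 27.46 [-3.590e+00 -3.000e-02  3.329e+01] Fd [ 0.91 -0.22] 2.8
True
slow 28.23 [-1.408e+01 -1.000e-02  3.349e+01] Fd [1.25 0.63] 2.29
True
slow 28.68 [-1.428e+01 -3.000e-02  3.398e+01] Fd [0.92 0.61] 0.47
{'green': (array([-109.3,  -20.5]), array([-116. ,  -23.5]), array([-102.2,  -16.8]), 164), 'blue': (array([-109.1,   19.7]), array([-116. ,   16.7]), array([-101.6,   22.6]), 169), 'orange': (array([-96.3, -20.6]), array([-99.6, -22.3]), array([-93.3, -19.3]), 38), 'yellow': (array([-29.3,  10.5]), array([-33. ,  -7.6]), array([-24.9,  23.2]), 621)}
```

View pics/w7.png

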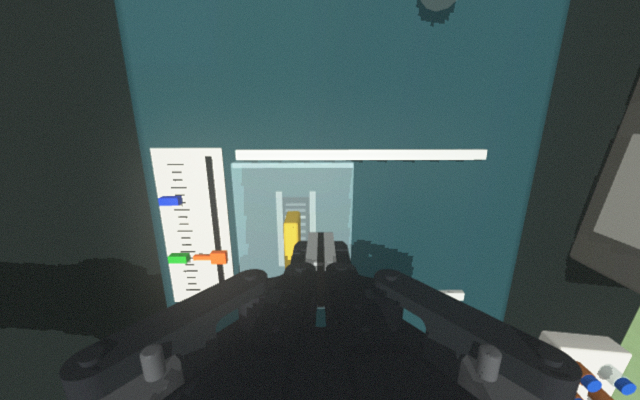

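```bash
python3 - <<'E'
from h import *
ctrl.line_to(tipw(5,0,34),speed=.1,rotation=ROT)
ctrl.line_to(tipw(5,0,90),speed=.2,rotation=ROT)
ctrl.line_to(tipw(-85,-10,90),speed=.2,rotation=ROT); ctrl.dwell(.2)
d=cams.get_image("wrist"); cv2.imwrite("pics/w8.png",cv2.resize(d["image"][120:270,260:460],None,fx=4,fy=4,interpolation=cv2.INTER_CUBIC))
d0=pickle.load(open("w1.pkl","rb"))
for n,k in(("before",d0),("now",d)): print(n,tabs(k),np.round(k["t"],4))
a=cams.get_image("top"); cv2.imwrite("pics/top1.png",a["image"]); print(st()["t"],tip())
E
```

```text
before {'green': (array([-109.1,  -20.9]), array([-114.2,  -23.1]), array([-103.7,  -18.6]), 76), 'blue': (array([-109. ,   19.6]), array([-114.5,   17.1]), array([-103.7,   22.1]), 74), 'yellow': (array([-30.6,  -1.9]), array([-37.1, -21.6]), array([-26.2,  19.8]), 584)} [-0.5285 -0.0137  0.3512]
now {'green': (array([-109.5,  -20.7]), array([-114.6,  -22.8]), array([-104.2,  -18.3]), 73), 'blue': (array([-109.2,   19.5]), array([-114.8,   17.4]), array([-104.1,   21.5]), 79), 'orange': (array([-95.5, -20.3]), array([-98.3, -20.8]), array([-93.1, -19.8]), 10), 'yellow': (array([-30.8,  -1.5]), array([-37.4, -21.2]), array([-26.5,  20.2]), 589)} [-0.5297 -0.0137  0.3506]
30.4 [-84.27220613  -9.90664044  89.72288686]
```

View pics/w8.png

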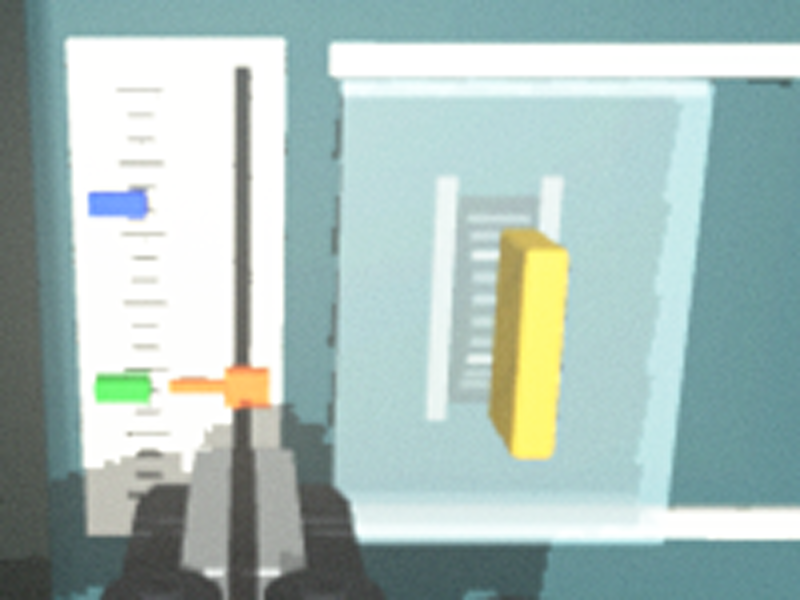

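View pics/top1.png

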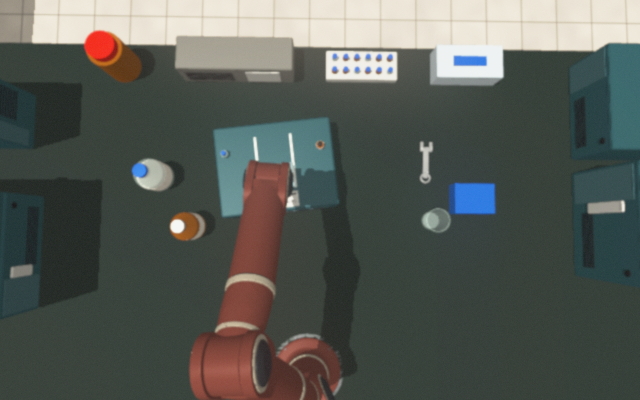

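The guard is back exactly at its original home pose: the rib reads -30.8 mm against -30.6 mm before. The pointer is level with the green tab, at rows 385 and 388 of the zoomed picture. The bystanders in the top view haven't moved and the robot is clear, so I'm handing in.

```bash
python3 - <<'E'
from h import *
ctrl.job_done(); print(st()["t"])
E
```

```text
the job is handed in; nothing more can be done
the job is handed in; nothing more can be done
```

The job is done and handed in at about 30 s of the 64 s limit. The guard went fully back, the wheel was rolled to the green setting, and the guard is home again over the wheel.

- **Opening the guard:** I pushed the rib back until it met the stop. The rib read x = 50.0 mm against an expected 50, and repeat pushes stopped at the same place.
- **Rolling the wheel:** I found the crown by touch at about 12 mm proud. Three fingertip strokes towards -y turned it, with sampled readings of about 6 to 8.5 N pressing down and 4 to 5 N along the rim. Forces were read between moves, so a brief higher peak could have gone unseen.
- **Pointer:** It went from about y = -4 mm to -20.3 to -20.6 mm. The green tab's middle is at about -20.7 to -20.9 mm, so the gap is about 0.5 mm or less, against 2.5 mm allowed. The pointer was never touched.
- **Closing the guard:** I pushed the rib home to its stop. Seen from the same viewpoint, the rib reads -30.8 mm, against -30.6 mm before I started.
- **Bystanders:** The top view shows the bottles, beaker, box, wrench and both vials where they stood. The gripper ended clear above the detector.

**Small disagreements:**
- The wrist camera puts the detector's midline about 2 mm to -y of the top-view fit. That doesn't affect comparing pointer with tab.
- The finger's wider knuckle, not its tip, met the rib when opening. That tilted the tool by about 1.7°, and I squared it after the first touch and before rolling.

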